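# Weigh the look-alike canisters and put them away

### The job

One of the two look-alike closed canisters holds the mixer's steel grinder burr and is heavy, the other only a plastic part. Set one of them gently on the balance's square pan, slide it along the pan until it butts lightly against the upright fence at the pan's outer end, let go of it there and wait for the beam to settle: the heavy one sinks the pan, the light one leaves it up. Then stand the heavy canister upright in the empty compartment of the wooden crate and the light one upright in the round steel dish, both set down gently, and leave the other pantry goods where they are.

Things in the scene. Friction and masses are not known exactly. Their poses are not given: they have to be found in the camera images.
- base_mid (a point): centre of the top of the balance's wooden base, a fixed block 130 (x) x 300 (y) x 30 mm high. Its y axis runs along the beam, from the pillar to the square-pan end. The pillar can be set up to 12 mm either way along y and over 28 mm in height; this setting is NOT measured. A pointer plate on the pillar rises up to 195 mm above this point. The round pan at -y carries a fixed brass weight, 64 mm high.
- pan_guess (a point): fixed to the base, not to the pan: where a canister's middle lies when it stands on the raised square pan against the fence, IF the pillar is at mid setting. True place: up to 12 mm (plus 5 mm for the pan's slope) either way along base y, 14 mm up or down, found by touch. Square aluminium pan, 90 mm wide (x), 105 long (y), sloping up outward 0.08 rad when up; fence: plate 35 mm high across its +y end.
- beam (a joint): beam tilt, rad: 0 = square pan up (as when empty), grows as it sinks, 0.10 = fully down (pan nearly level). The weight balances 0.35 kg standing at the fence; farther in counts for less, so the reading is true only there. Pressed down near the fence the pan yields at 3 to 5 N over 15 mm, then a hard stop; sideways it is rigid. Damped: settles within 2 s.
- can_1_mid (a point): middle of a plain steel canister, an upright cylinder 50 mm dia and 100 mm high (smooth side all the way up); the point lies on its axis, 50 mm above its foot. It looks the same as the other one; one of the two, a different one each time, weighs about 0.42 kg (a steel grinder burr inside), the other about 0.28 kg (a plastic part inside).
- can_2_mid (a point): middle of a plain steel canister, an upright cylinder 50 mm dia and 100 mm high (smooth side all the way up); the point lies on its axis, 50 mm above its foot. It looks the same as the other one; one of the two, a different one each time, weighs about 0.42 kg (a steel grinder burr inside), the other about 0.28 kg (a plastic part inside).
- crate_free (a point): where a canister's middle lies when it stands in the centre of the crate's empty compartment: 50 mm above its floor (6 mm thick). Fixed wooden crate 100 (x) x 200 (y) x 45 mm high, 6 mm walls, one divider across its length; the empty compartment is the -y half, 88 x 91 mm inside; the +y half holds a jar 85 mm high. Axes: the crate's.
- dish_mid (a point): where a canister's middle lies when it stands in the centre of the round steel dish: 50 mm above the dish's 6 mm thick floor. Fixed dish, 140 mm dia at the foot, 156 mm at the rim, 30 mm high, wall 4 mm.
- jar_crate: amber jar, 60 mm dia, 85 high, standing in the crate's other compartment; a bystander, not to be moved. Origin: centre of its underside.
- tin: squat food tin, 72 mm dia, 55 high, standing among the canisters; a bystander, not to be moved. Origin: centre of its underside.
- sauce: tall bottle, 54 mm dia, 170 high; a bystander, not to be moved. Origin: centre of its underside.
- carton: cardboard carton 60 x 100 x 130 high; a bystander, not to be moved. Origin: centre of its underside.
- jam: jam jar 70 mm dia, 100 high; a bystander, not to be moved. Origin: centre of its underside.
- mug: mug, 80 mm dia, 85 high, handle at its +y side; a bystander, not to be moved. Origin: centre of its underside.
- scoop: spoon lying flat along its own x, on the table near the robot; a bystander, not to be moved. Origin: centre of its underside.
Mind the look-alikes: they are no part of the job. What is shaped like the part that bears can_2_mid but yellow is not meant.

How it is judged:
By the outcome, as a careful person would: the job done as asked, in the order asked, and still so for the second after the job is handed in, with the robot touching nothing.
It also fails if it takes over 72 s, if anything falls off the work surface, if the arm or the gripper's body presses on something with over 40 N, if the wrist force passes 120 N, or if a joint passes its speed limit or range.

### The arm

A 7-joint arm with a two-finger parallel gripper is mounted at the origin on the work surface. World frame = base frame: x ahead of the robot, y to its left, z up, the work surface at z = 0. Lengths are in m, angles in rad, forces in N, time in s.
With the tool pointing down it reaches from about 0.4 to 0.85 m from the base axis. Payload 10.4 kg.
Tool frame: the origin (TCP) lies on the mounting face of the last link; the fingertips stand r.tips_ahead ahead of it and the grasp point (between the pads) lies 164 mm ahead of it (r.tips_ahead is the distance from the TCP to the fingertips, in m); z points along the fingers, y is the line along which they close (so a half turn about z gives the same grasp; the last joint's range is limited). The gripper opens to 87 mm and grips with 3 to 60 N. Pads are 19 mm wide; open, the fingers measure 117 mm over their backs; the gripper's body (75 mm by 190 mm) begins 51 mm behind the grasp point.
Start: joints at [1.248, 0.332, -0.065, 1.46, 0.022, 1.35, -0.088], TCP at [0.185, -0.597, 0.405] pointing down, gripper open.
Joint ranges: [-2.6, 2.6], [-0.5, 2.12], [-1.47, 1.34], [0.16, 2.42], [-1.27, 4.41], [0.06, 2.06], [-2.6, 2.6]. Speed limits (rad/s): [2.22, 2.22, 2.79, 2.79, 3.14, 3.14, 3.14].

### API

Orientations are given as a unit quaternion [x, y, z, w].
In Python, from bench import telemetry, imaging, job, r gives the robot as it stands.
- The arm moves only by the tool move_arm, never from a script. Its argument "steps" is a list of rows, each an object of numbers: "dx", "dy", "dz": the shift along the tool's x, y, z in cm; "spin": the turn about the tool's z in rad. In form: [{"dx": .., "dy": .., "dz": .., "spin": ..}, ...]. A call has 1 to 12 rows; each row shifts and turns the commanded pose from where the row before left it, along the tool's axes as they then stand; what a row does not reach is not made up. A row lasts 1/10 s, in which the tool goes at most 50 mm and 8.59 degrees, less where a joint would pass 70% of its speed; a pose out of reach is approached as far as the arm can. A call with a gripper value outside its range is refused whole. "claw" is the finger opening in cm, from 0 to 8.7, set as the call begins (left out, the last holds). The fingers move at their own pace and stop on an object; "squeeze" is the grip in N (left out, the last holds). Time passes only in rows, so rows that do not move let the fingers close. It gives the time, the measured TCP pose, the force, the opening and the grip force at its end, in the units of the state.
- telemetry.read_state(): the state, without advancing time (a new reading comes with each control period).
- imaging.camera(name): name is "side" or "top"; returns a dict with "img" (400x640x3 uint8, red, green, blue), "camera_matrix" (3x3 intrinsics, pixels), "D" ([k1, k2, p1, p2, k3] as OpenCV has them; the pictures are not rectified), "R" (3x3) and "t" (3): a world point X has camera coordinates R X + t. Camera axes: x right, y down, z forward; pixel columns grow to the right and rows downward; lengths in m; the calibration is good to about 2 mm. A picture is of the moment at which its call begins. There is no depth.
- job.close_job(): hands the job in; it is judged then, once.
The state is a dict: "time": time; "joint_positions": joint angles; "joint_vel": joint speeds; "joint_torque": joint torques, N m; "ee_pos": TCP position; "eef_rot": TCP orientation; "ft_force": force on the tool from outside, world axes, zero at the start; "torque": the same for the moment, N m; "width": finger opening in m; "grip_force": force on a finger pad.
Only numpy, scipy, OpenCV 4.12 (cv2) and the standard library are available. Lean on these libraries where they do the work, as an engineer would, in place of code of your own. Each camera call takes 0.05 s, during which the arm holds its last target. There are 200 camera calls.

## Working session

There is one attempt and no reset: what is moved stays moved. The work goes in short steps, Python scripts to look and compute and a tool call to move; the robot and the scene stay as the last step left them, time stands still between calls to the robot, and variables do not carry over. Pictures are saved under pics/ and viewed, at most 10 in all, crops included, and the job is handed in when it is done.

Besides the shell and the picture viewer there is one more tool, called after "Emit:" as name([rows], argument=value, ...), one row to a line, values as JSON. move_arm: Moves the arm, as the interface text tells. Its arguments: {"type":"object","properties":{"steps":{"type":"array","items":{"type":"object","properties":{"dx":{"type":"number"},"dy":{"type":"number"},"dz":{"type":"number"},"spin":{"type":"number"}}}},"claw":{"type":"number"},"squeeze":{"type":"number"}},"required":["steps"]}

```bash
mkdir -p pics; ls; python3 - <<'E'
from bench import telemetry, imaging, job, r
import cv2
for n in ("top","side"):
    c=imaging.camera(n); cv2.imwrite(f"pics/{n}0.png",c["img"][:,:,::-1])
    print(n,c["camera_matrix"],c["D"],c["R"],c["t"])
s=telemetry.read_state()
print(r.tips_ahead,s)
E
```

```text
pics
top [[497.30384221   0.         320.41433142]
 [  0.         497.30384221 203.57164355]
 [  0.           0.           1.        ]] [0.00574897 0.         0.         0.         0.        ] [[ 0.01344453 -0.9998937  -0.00564295]
 [-0.99192149 -0.01262498 -0.12622351]
 [ 0.12613885  0.00729438 -0.99198578]] [-0.01486299  0.53787664  1.34471341]
side [[520.01567543   0.         325.7698432 ]
 [  0.         520.01567543 195.99458269]
 [  0.           0.           1.        ]] [-0.04551271  0.          0.          0.          0.        ] [[-0.54085985 -0.84104116  0.01097214]
 [-0.50258124  0.31268678 -0.80600191]
 [ 0.67444993 -0.44144846 -0.59181124]] [0.27883928 0.37238264 1.04434201]
0.1822 {'time': 0.1, 'joint_positions': array([ 1.24839832,  0.33280138, -0.06471276,  1.46087676,  0.02161939,
        1.34987936, -0.08853748]), 'joint_vel': array([-0.00084201, -0.00129706,  0.00081047, -0.00232599, -0.00027094,
        0.00030388, -0.00203017]), 'joint_torque': array([ 2.27720178e-03, -6.24547720e+01,  2.50890164e-02, -3.90721965e+01,
       -6.15150807e-02,  3.65390384e-02,  4.53383473e-05]), 'ee_pos': array([ 0.18455488, -0.59700678,  0.40402867]), 'eef_rot': array([ 9.88786080e-01,  1.49337488e-01, -1.30255953e-04, -6.20782481e-04]), 'ft_force': array([-0.23040106,  0.03209516, -0.57173881]), 'torque': array([-0.05854478, -0.00483539,  0.00475168]), 'grip_force': 0.0, 'width': 0.08670305010030964}
```

View pics/top0.png

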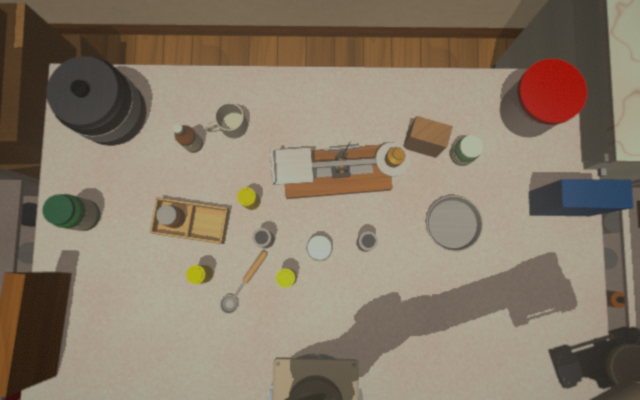

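View pics/side0.png

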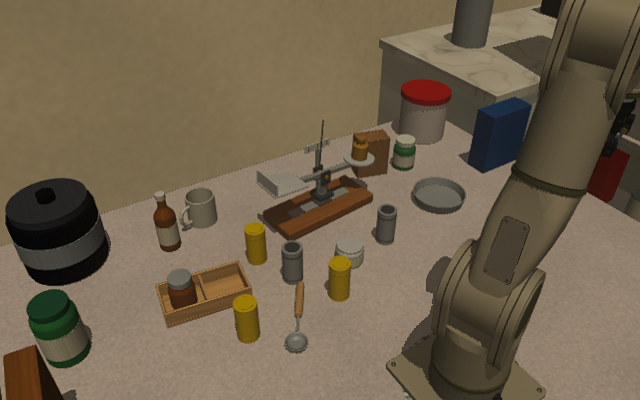

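The top view shows grey canisters at about (263,238) and (367,240). Look-alikes are the yellow canisters at (248,197), (196,274) and (286,278), and the squat tin at (319,247). The two grey ones are the ones I want. The crate is at (190,220) with its free half on the right, the dish at (453,223), and the square pan at (293,166). I'll check the choice in a crop and measure.

```bash
cat > h.py <<'E'
import numpy as np, cv2
from bench import telemetry, imaging, job, r
from scipy.spatial.transform import Rotation as Ro
def ray(c,px):
    u=cv2.undistortPoints(np.array([[px]],float),c["camera_matrix"],c["D"])[0,0]
    R=np.array(c["R"]);o=-R.T@c["t"];d=R.T@np.array([u[0],u[1],1]);return o,d/np.linalg.norm(d)
def onz(c,px,z):
    o,d=ray(c,px);return o+d*(z-o[2])/d[2]
def two(c1,p1,c2,p2):
    A=[];b=[]
    for c,p in((c1,p1),(c2,p2)):
        o,d=ray(c,p);P=np.eye(3)-np.outer(d,d);A.append(P);b.append(P@o)
    return np.linalg.lstsq(np.vstack(A),np.hstack(b),rcond=None)[0]
def proj(c,X):
    return cv2.projectPoints(np.array([X],float),cv2.Rodrigues(np.array(c["R"]))[0],np.array(c["t"]),c["camera_matrix"],np.array(c["D"]))[0][0,0]
E
python3 - <<'E'
from h import *
c=imaging.camera("top");im=c["img"][:,:,::-1]
a=cv2.resize(im[120:290,140:400],None,fx=3,fy=3,interpolation=cv2.INTER_CUBIC)
cv2.imwrite("pics/crop1.png",a)
b=imaging.camera("side")
cv2.imwrite("pics/crop2.png",cv2.resize(b["img"][110:340,140:400,::-1],None,fx=2.6,fy=2.6,interpolation=cv2.INTER_CUBIC))
E
```

```text
(no output)
```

View pics/crop1.png

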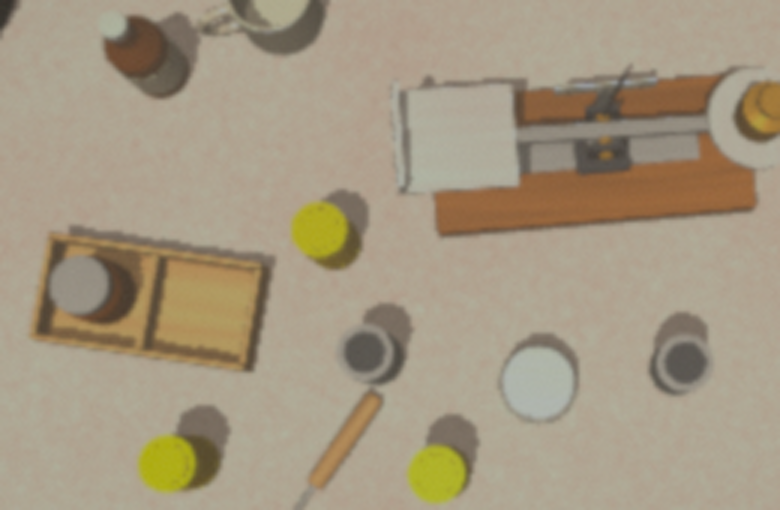

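View pics/crop2.png

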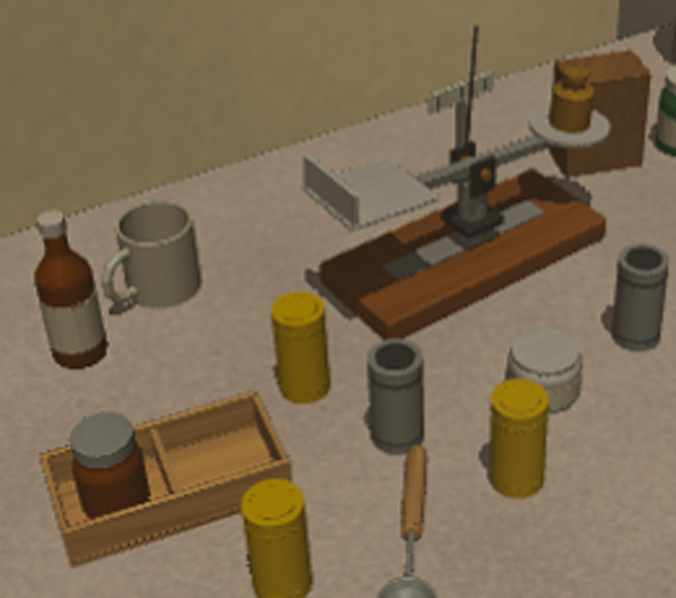

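The crops confirm it: the grey canisters at top-view pixels (262,237) and (368,241) are the pair. The yellow ones and the tin aren't part of the job. Now I'll turn pixels into positions.

```bash
cat >> h.py <<'E'
def go(x,y,yaw=None,z=None):
    "report spin (first), then dx,dy,dz (cm) in tool axes after the spin"
    s=telemetry.read_state();R=Ro.from_quat(s["eef_rot"]).as_matrix()
    y0=np.arctan2(R[1,0],R[0,0]);yaw=y0 if yaw is None else yaw
    d=np.array([x,y])-s["ee_pos"][:2]
    X=np.array([np.cos(yaw),np.sin(yaw)]);Y=np.array([np.sin(yaw),-np.cos(yaw)])
    print("yaw0 %.3f spin %.3f dx %.2f dy %.2f dz %s"%(y0,-(yaw-y0),100*d@X,100*d@Y,None if z is None else round(100*(s["ee_pos"][2]-z),2)))
E
python3 - <<'E'
from h import *
np.set_printoptions(precision=4,suppress=True)
t=imaging.camera("top");s=imaging.camera("side")
T=lambda u,v:(u/3+140-.33,v/3+120-.33)
S=lambda u,v:(u/2.6+140-.3,v/2.6+110-.3)
for n,p,q in [("canL",T(367,352),S(396,357)),("canR",T(684,363),S(642,261))]:
    print(n,onz(t,p,.1),onz(s,q,.1),two(t,p,s,q))
for n,p,q in [("fence top far",T(393,85),S(304,157)),("fence top near",T(404,190),S(357,194)),("pan in near",T(519,186),S(437,188)),("pan in far",T(516,84),S(385,160)),("plate",T(605,85),S(461,90)),("needle",T(630,67),S(475,28))]:
    print(n,two(t,p,s,q))
for n,p in [("NL",T(440,233)),("NR",T(755,208)),]: print("base",n,onz(t,p,.015),onz(t,p,.03))
for n,q in [("NL",S(388,324)),("NR",S(605,212)),("FL",S(322,266))]: print("base side",n,onz(s,q,.03))
for n,p in [("c00",T(158,257)),("c01",T(265,264)),("c11",T(249,369)),("c10",T(147,347)),("farL",T(50,236)),("nearL",T(34,337))]: print("crate",n,onz(t,p,.045))
hsv=t["img"];g=cv2.cvtColor(hsv,cv2.COLOR_RGB2GRAY)
print("dish",onz(t,(453,222.5),.03)); 
for u in (427,479): print(onz(t,(u,222.5),.03))
for n,p,h in [("tin",T(539,382),.055),("yel1",T(320,230),.1),("yel3",T(437,473),.1),("yel2",T(168,463),.1),("sauce",T(115,25),.17),("weight",T(770,105),.15),("jarcr",T(80,285),.09)]: print(n,onz(t,p,h))
E
```

```text
canL [0.4395 0.1434 0.1   ] [0.4349 0.1469 0.1   ] [0.4398 0.1441 0.0949]
canR [ 0.4335 -0.1331  0.1   ] [ 0.4289 -0.1283  0.1   ] [ 0.434  -0.1333  0.0946]
fence top far [0.6595 0.119  0.179 ]
fence top near [0.57   0.1075 0.1835]
pan in near [0.5805 0.0133 0.1497]
pan in far [0.6743 0.0188 0.1317]
plate [ 0.6552 -0.059   0.2024]
needle [ 0.6537 -0.0754  0.2701]
base NL [0.5569 0.0885 0.015 ] [0.5548 0.0874 0.03  ]
base NR [ 0.5844 -0.207   0.015 ] [ 0.582 -0.205  0.03 ]
base side NL [0.5509 0.092  0.03  ]
base side NR [ 0.5902 -0.2094  0.03  ]
base side FL [0.6702 0.1048 0.03  ]
crate c00 [0.5272 0.3445 0.045 ]
crate c01 [0.522 0.246 0.045]
crate c11 [0.4258 0.257  0.045 ]
crate c10 [0.4446 0.3507 0.045 ]
crate farL [0.5454 0.4447 0.045 ]
crate nearL [0.4524 0.4541 0.045 ]
dish [ 0.4905 -0.3747  0.03  ]
[ 0.4896 -0.303   0.03  ]
[ 0.4914 -0.4463  0.03  ]
tin [ 0.4171 -0.0067  0.055 ]
yel1 [0.5464 0.1879 0.1   ]
yel3 [0.3359 0.08   0.1   ]
yel2 [0.3413 0.3128 0.1   ]
sauce [0.7103 0.3567 0.17  ]
weight [ 0.6523 -0.2018  0.15  ]
jarcr [0.496  0.4004 0.09  ]
```

```bash
cat >> h.py <<'E'
def plan(wps,dyaw,v=4.5):
    "rows of the path through wps [(x,y)], with the yaw change spread at 0.14/row from the start"
    s=telemetry.read_state();R=Ro.from_quat(s["eef_rot"]).as_matrix();a=np.arctan2(R[1,0],R[0,0])
    p=100*s["ee_pos"][:2];left=dyaw
    for w in wps:
        w=100*np.array(w);n=int(np.ceil(np.linalg.norm(w-p)/v));d=(w-p)/n
        for _ in range(n):
            k=np.clip(left,-.14,.14);left-=k
            print('{"dx":%.1f,"dy":%.1f,"spin":%.2f}'%(d@[np.cos(a),np.sin(a)],d@[np.sin(a),-np.cos(a)],-k),end=",");a+=k
        p=w;print()
    print("left",left)
E
python3 -c "
from h import *
plan([(.5,-.25),(.4395,.1435)],1.37)"
```

```text
{"dx":3.7,"dy":-2.2,"spin":-0.14},{"dx":3.9,"dy":-1.6,"spin":-0.14},{"dx":4.1,"dy":-1.1,"spin":-0.14},{"dx":4.2,"dy":-0.5,"spin":-0.14},{"dx":4.3,"dy":0.1,"spin":-0.14},{"dx":4.2,"dy":0.7,"spin":-0.14},{"dx":4.1,"dy":1.3,"spin":-0.14},{"dx":3.8,"dy":1.8,"spin":-0.14},{"dx":3.6,"dy":2.4,"spin":-0.14},{"dx":3.2,"dy":2.8,"spin":-0.11},{"dx":2.9,"dy":3.2,"spin":-0.00},
{"dx":4.4,"dy":-0.2,"spin":-0.00},{"dx":4.4,"dy":-0.2,"spin":-0.00},{"dx":4.4,"dy":-0.2,"spin":-0.00},{"dx":4.4,"dy":-0.2,"spin":-0.00},{"dx":4.4,"dy":-0.2,"spin":-0.00},{"dx":4.4,"dy":-0.2,"spin":-0.00},{"dx":4.4,"dy":-0.2,"spin":-0.00},{"dx":4.4,"dy":-0.2,"spin":-0.00},{"dx":4.4,"dy":-0.2,"spin":-0.00},
left 0.0
```

Emit:
move_arm([
  {"dx": 3.7,"dy": -2.2,"spin": -0.14},
  {"dx": 3.9,"dy": -1.6,"spin": -0.14},
  {"dx": 4.1,"dy": -1.1,"spin": -0.14},
  {"dx": 4.2,"dy": -0.5,"spin": -0.14},
  {"dx": 4.3,"dy": 0.1,"spin": -0.14},
  {"dx": 4.2,"dy": 0.7,"spin": -0.14},
  {"dx": 4.1,"dy": 1.3,"spin": -0.14},
  {"dx": 3.8,"dy": 1.8,"spin": -0.14},
  {"dx": 3.6,"dy": 2.4,"spin": -0.14},
  {"dx": 3.2,"dy": 2.8,"spin": -0.11},
  {"dx": 2.9,"dy": 3.2},
], claw=8.7)

```text
$.steps[0]: bad value
```

Emit:
move_arm([
  {"dx": 4.4,"dy": -0.2},
  {"dx": 4.4,"dy": -0.2},
  {"dx": 4.4,"dy": -0.2},
  {"dx": 4.4,"dy": -0.2},
  {"dx": 4.4,"dy": -0.2},
  {"dx": 4.4,"dy": -0.2},
  {"dx": 4.4,"dy": -0.2},
  {"dx": 4.4,"dy": -0.2},
  {"dx": 4.4,"dy": -0.2},
  {"dx": 0},
])

```text
$.steps[0]: bad value
```

```bash
python3 -c "
from h import *
go(.4395,.1435,1.67,.236)
s=telemetry.read_state();print(s['ft_force'],s['joint_positions'],s['ee_pos'],s['time'])"
```

```text
yaw0 0.300 spin -1.370 dx 71.17 dy 32.70 dz 16.85
[-0.34471007 -0.39892275 -0.43574698] [ 1.24840817  0.33243685 -0.0647154   1.46034803  0.02160766  1.34989814
 -0.08849376] [ 0.18458401 -0.59709194  0.40450903] 0.3
```

The rows probably need all four keys.

Emit:
move_arm([
  {"dx": 3.7,"dy": -2.2,"dz": 0,"spin": -0.14},
  {"dx": 3.9,"dy": -1.6,"dz": 0,"spin": -0.14},
  {"dx": 4.1,"dy": -1.1,"dz": 0,"spin": -0.14},
  {"dx": 4.2,"dy": -0.5,"dz": 0,"spin": -0.14},
  {"dx": 4.3,"dy": 0.1,"dz": 0,"spin": -0.14},
  {"dx": 4.2,"dy": 0.7,"dz": 0,"spin": -0.14},
  {"dx": 4.1,"dy": 1.3,"dz": 0,"spin": -0.14},
  {"dx": 3.8,"dy": 1.8,"dz": 0,"spin": -0.14},
  {"dx": 3.6,"dy": 2.4,"dz": 0,"spin": -0.14},
  {"dx": 3.2,"dy": 2.8,"dz": 0,"spin": -0.11},
  {"dx": 2.9,"dy": 3.2,"dz": 0,"spin": 0},
], claw=8.7)

```text
time: 1.4
ee_pos: [0.5002, -0.2474, 0.405]
eef_rot: [0.67, 0.742, -0.0, 0.0]
ft_force: [0.4, -0.5, -0.7]
width: 0.087
grip_force: 0.0
```

Emit:
move_arm([
  {"dx": 4.4,"dy": -0.2,"dz": 0,"spin": 0},
  {"dx": 4.4,"dy": -0.2,"dz": 0,"spin": 0},
  {"dx": 4.4,"dy": -0.2,"dz": 0,"spin": 0},
  {"dx": 4.4,"dy": -0.2,"dz": 0,"spin": 0},
  {"dx": 4.4,"dy": -0.2,"dz": 0,"spin": 0},
  {"dx": 4.4,"dy": -0.2,"dz": 0,"spin": 0},
  {"dx": 4.4,"dy": -0.2,"dz": 0,"spin": 0},
  {"dx": 4.4,"dy": -0.2,"dz": 0,"spin": 0},
  {"dx": 4.4,"dy": -0.2,"dz": 0,"spin": 0},
  {"dx": 0,"dy": 0,"dz": 0,"spin": 0},
])

```text
time: 2.4
ee_pos: [0.4406, 0.1494, 0.4053]
eef_rot: [0.668, 0.744, 0.001, -0.0]
ft_force: [-0.2, -0.1, 0.9]
width: 0.0873
grip_force: 0.0
```

```bash
python3 -c "
from h import *
go(.4395,.1435,1.67,.236)
s=telemetry.read_state();print(s['ft_force'],s['joint_positions'],s['ee_pos'],s['time'])"
```

```text
yaw0 1.678 spin 0.008 dx -0.57 dy -0.17 dz 16.93
[-0.18933214 -0.08569646  0.87786768] [ 0.45139981  0.02596774 -0.87316453  1.82519605  0.01970345  1.29820565
 -0.31943407] [0.44062119 0.14938179 0.40531092] 2.4
```

Emit:
move_arm([
  {"dx": -0.6,"dy": -0.2,"dz": 2,"spin": 0},
  {"dx": 0,"dy": 0,"dz": 4,"spin": 0},
  {"dx": 0,"dy": 0,"dz": 4,"spin": 0},
  {"dx": 0,"dy": 0,"dz": 3.5,"spin": 0},
  {"dx": 0,"dy": 0,"dz": 2,"spin": 0},
  {"dx": 0,"dy": 0,"dz": 1.4,"spin": 0},
  {"dx": 0,"dy": 0,"dz": 0,"spin": 0},
  {"dx": 0,"dy": 0,"dz": 0,"spin": 0},
])

```text
time: 3.2
ee_pos: [0.4414, 0.1375, 0.2365]
eef_rot: [0.671, 0.741, 0.0, 0.0]
ft_force: [-1.1, -0.2, 0.4]
width: 0.087
grip_force: 0.0
```

Emit:
move_arm([
  {"dx": 0,"dy": 0,"dz": 0,"spin": 0},
  {"dx": 0,"dy": 0,"dz": 0,"spin": 0},
  {"dx": 0,"dy": 0,"dz": 0,"spin": 0},
  {"dx": 0,"dy": 0,"dz": 0,"spin": 0},
  {"dx": 0,"dy": 0,"dz": 0,"spin": 0},
  {"dx": 0,"dy": 0,"dz": 0,"spin": 0},
  {"dx": 0,"dy": 0,"dz": 0,"spin": 0},
  {"dx": 0,"dy": 0,"dz": 0,"spin": 0},
], claw=4.5, squeeze=20)

```text
time: 4.0
ee_pos: [0.4408, 0.1373, 0.2356]
eef_rot: [0.671, 0.741, -0.0, -0.0]
ft_force: [-2.1, 0.1, 1.5]
width: 0.0495
grip_force: 20.0
```

The can sits about 6 mm off the pad centre. I'll re-centre and then lift.

Emit:
move_arm([
  {"dx": 0,"dy": 0,"dz": 0,"spin": 0},
  {"dx": 0,"dy": 0,"dz": 0,"spin": 0},
  {"dx": 0.6,"dy": 0,"dz": 0,"spin": 0},
  {"dx": 0,"dy": 0,"dz": 0,"spin": 0},
], claw=6.5)

```text
time: 4.4
ee_pos: [0.4404, 0.1442, 0.2359]
eef_rot: [0.671, 0.742, 0.0, 0.0]
ft_force: [-0.3, -0.4, 0.1]
width: 0.0642
grip_force: 0.0
```

Emit:
move_arm([
  {"dx": 0,"dy": 0,"dz": 0,"spin": 0},
  {"dx": 0,"dy": 0,"dz": 0,"spin": 0},
  {"dx": 0,"dy": 0,"dz": 0,"spin": 0},
  {"dx": 0,"dy": 0,"dz": 0,"spin": 0},
  {"dx": 0,"dy": 0,"dz": 0,"spin": 0},
], claw=4.5, squeeze=20)

```text
time: 4.9
ee_pos: [0.4403, 0.1433, 0.2356]
eef_rot: [0.671, 0.741, -0.0, -0.0]
ft_force: [-1.4, -0.2, -0.7]
width: 0.0496
grip_force: 20.0
```

Emit:
move_arm([
  {"dx": 0,"dy": 0,"dz": -1,"spin": 0},
  {"dx": 0,"dy": 0,"dz": -4,"spin": 0},
  {"dx": 0,"dy": 0,"dz": -4,"spin": 0},
  {"dx": 0,"dy": 0,"dz": -4,"spin": 0},
  {"dx": 0,"dy": 0,"dz": -4,"spin": 0},
  {"dx": 0,"dy": 0,"dz": -4,"spin": 0},
  {"dx": 0,"dy": 0,"dz": 0,"spin": 0},
  {"dx": 0,"dy": 0,"dz": 0,"spin": 0},
  {"dx": 0,"dy": 0,"dz": 0,"spin": 0},
])

```text
time: 5.8
ee_pos: [0.44, 0.1431, 0.4444]
eef_rot: [0.671, 0.741, -0.001, -0.001]
ft_force: [-0.2, -0.6, -4.0]
width: 0.0495
grip_force: 20.0
```

```bash
python3 -c "
from h import *
go(.6225,.058,1.67)
plan([(.6225,.058)],0)
c=imaging.camera('side');cv2.imwrite('pics/lift.png',c['img'][:,:,::-1])
for i in range(4):
  s=telemetry.read_state();print(s['ft_force'],s['ee_pos'],s['time']);imaging.camera('top')"
```

```text
yaw0 1.670 spin -0.000 dx -10.28 dy 17.32 dz None
{"dx":-2.1,"dy":3.5,"spin":-0.00},{"dx":-2.1,"dy":3.5,"spin":-0.00},{"dx":-2.1,"dy":3.5,"spin":-0.00},{"dx":-2.1,"dy":3.5,"spin":-0.00},{"dx":-2.1,"dy":3.5,"spin":-0.00},
left 0.0
[-0.65975423  0.46358169 -4.60709335] [0.4400125  0.14310109 0.44424497] 5.85
[-0.06775019  0.17551587 -4.30281692] [0.44008585 0.14312508 0.44432329] 5.9
[-0.64947484 -0.58048868 -4.19414671] [0.44015882 0.14316388 0.44450145] 5.95
[ 0.26526193  0.44752173 -4.01875962] [0.44021834 0.14323279 0.4447212 ] 6.0
```

Emit:
move_arm([
  {"dx": -1.5,"dy": 2.7,"dz": 0,"spin": 0},
  {"dx": -2.3,"dy": 3.8,"dz": 0,"spin": 0},
  {"dx": -2.3,"dy": 3.8,"dz": 0,"spin": 0},
  {"dx": -2.3,"dy": 3.8,"dz": 0,"spin": 0},
  {"dx": -1.3,"dy": 2.2,"dz": 0,"spin": 0},
  {"dx": -0.6,"dy": 1.0,"dz": 0,"spin": 0},
  {"dx": 0,"dy": 0,"dz": 2,"spin": 0},
  {"dx": 0,"dy": 0,"dz": 1.5,"spin": 0},
  {"dx": 0,"dy": 0,"dz": 0.5,"spin": 0},
  {"dx": 0,"dy": 0,"dz": 0,"spin": 0},
  {"dx": 0,"dy": 0,"dz": 0,"spin": 0},
])

```text
time: 7.15
ee_pos: [0.6226, 0.0582, 0.4066]
eef_rot: [0.671, 0.741, 0.0, 0.0]
ft_force: [0.1, 0.7, -3.8]
width: 0.0496
grip_force: 20.0
```

```bash
python3 -c "
from h import *
s=telemetry.read_state();print(s['ft_force'],s['ee_pos'],s['time'])
c=imaging.camera('side');a=c['img'][60:260,200:420,::-1]
d=imaging.camera('top')['img'][110:230,240:420,::-1]
cv2.imwrite('pics/pan1.png',np.hstack([cv2.resize(a,(440,400)),cv2.resize(d,(360,240)).repeat(1,0) if 0 else cv2.copyMakeBorder(cv2.resize(d,(360,240)),0,160,0,0,0)]))"
```

```text
[ 0.09839659  0.6856855  -3.78850058] [0.62257001 0.05822494 0.4065719 ] 7.15
```

View pics/pan1.png

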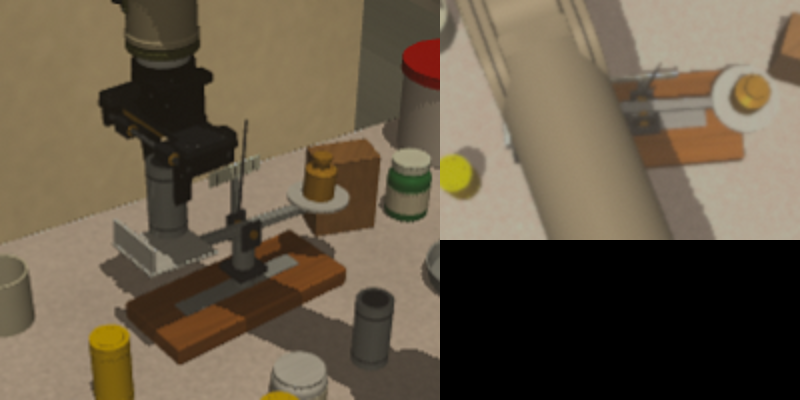

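The side crop shows the can (165,200) held over the pan, with its foot at (165,240) just above the plate. The fence is to the left at (115-158,225-270) and there is no contact yet. I'll lower in small steps.

Emit:
move_arm([
  {"dx": 0,"dy": 0,"dz": 0.8,"spin": 0},
  {"dx": 0,"dy": 0,"dz": 0.6,"spin": 0},
  {"dx": 0,"dy": 0,"dz": 0.2,"spin": 0},
  {"dx": 0,"dy": 0,"dz": 0,"spin": 0},
  {"dx": 0,"dy": 0,"dz": 0,"spin": 0},
])

```text
time: 7.75
ee_pos: [0.6228, 0.058, 0.3898]
eef_rot: [0.671, 0.741, 0.0, 0.0]
ft_force: [0.1, -0.8, -4.2]
width: 0.0498
grip_force: 20.0
```

Emit:
move_arm([
  {"dx": 0,"dy": 0,"dz": 0.2,"spin": 0},
  {"dx": 0,"dy": 0,"dz": 0.2,"spin": 0},
  {"dx": 0,"dy": 0,"dz": 0,"spin": 0},
  {"dx": 0,"dy": 0,"dz": 0,"spin": 0},
])

```text
time: 8.15
ee_pos: [0.6227, 0.0579, 0.3857]
eef_rot: [0.671, 0.741, -0.0, 0.0]
ft_force: [0.3, 0.1, -3.7]
width: 0.0491
grip_force: 20.0
```

Emit:
move_arm([
  {"dx": 0,"dy": 0,"dz": 0.2,"spin": 0},
  {"dx": 0,"dy": 0,"dz": 0.1,"spin": 0},
  {"dx": 0,"dy": 0,"dz": 0,"spin": 0},
  {"dx": 0,"dy": 0,"dz": 0,"spin": 0},
])

```text
time: 8.55
ee_pos: [0.6227, 0.0579, 0.3827]
eef_rot: [0.671, 0.741, -0.0, 0.0]
ft_force: [0.0, -0.4, -3.8]
width: 0.0495
grip_force: 20.0
```

Emit:
move_arm([
  {"dx": 0,"dy": 0,"dz": 0.2,"spin": 0},
  {"dx": 0,"dy": 0,"dz": 0.1,"spin": 0},
  {"dx": 0,"dy": 0,"dz": 0,"spin": 0},
  {"dx": 0,"dy": 0,"dz": 0,"spin": 0},
])

```text
time: 8.95
ee_pos: [0.6227, 0.0581, 0.3799]
eef_rot: [0.671, 0.741, 0.0, 0.0]
ft_force: [-1.5, -0.4, -0.9]
width: 0.0494
grip_force: 20.0
```

Emit:
move_arm([
  {"dx": 0,"dy": 0,"dz": 0.2,"spin": 0},
  {"dx": 0,"dy": 0,"dz": 0.1,"spin": 0},
  {"dx": 0,"dy": 0,"dz": 0,"spin": 0},
  {"dx": 0,"dy": 0,"dz": 0,"spin": 0},
])

```text
time: 9.35
ee_pos: [0.6228, 0.0582, 0.3768]
eef_rot: [0.671, 0.741, 0.0, -0.0]
ft_force: [-1.0, 1.9, -0.4]
width: 0.0496
grip_force: 20.0
```

Emit:
move_arm([
  {"dx": 0,"dy": 0,"dz": 0.2,"spin": 0},
  {"dx": 0,"dy": 0,"dz": 0,"spin": 0},
  {"dx": 0,"dy": 0,"dz": 0,"spin": 0},
  {"dx": 0,"dy": 0,"dz": 0,"spin": 0},
])

```text
time: 9.75
ee_pos: [0.6228, 0.0579, 0.3748]
eef_rot: [0.671, 0.741, 0.0, 0.0]
ft_force: [-0.4, 1.2, 0.6]
width: 0.0494
grip_force: 20.0
```

Contact came at TCP z of about 0.380. I'll ease off slightly and slide toward the fence.

Emit:
move_arm([
  {"dx": 0,"dy": 0,"dz": -0.2,"spin": 0},
  {"dx": 0.3,"dy": 0,"dz": -0.02,"spin": 0},
  {"dx": 0.4,"dy": 0,"dz": -0.03,"spin": 0},
  {"dx": 0.4,"dy": 0,"dz": -0.03,"spin": 0},
  {"dx": 0.3,"dy": 0,"dz": -0.02,"spin": 0},
  {"dx": 0,"dy": 0,"dz": 0,"spin": 0},
  {"dx": 0,"dy": 0,"dz": 0,"spin": 0},
])

```text
time: 10.45
ee_pos: [0.6212, 0.0724, 0.3777]
eef_rot: [0.671, 0.741, 0.0, -0.0]
ft_force: [0.1, -0.3, -0.5]
width: 0.0496
grip_force: 20.0
```

Emit:
move_arm([
  {"dx": 0.2,"dy": 0,"dz": -0.02,"spin": 0},
  {"dx": 0.1,"dy": 0,"dz": 0,"spin": 0},
  {"dx": 0,"dy": 0,"dz": 0,"spin": 0},
  {"dx": 0,"dy": 0,"dz": 0,"spin": 0},
])

```text
time: 10.85
ee_pos: [0.6211, 0.0748, 0.3779]
eef_rot: [0.671, 0.741, -0.0, 0.0]
ft_force: [-0.1, -1.5, -1.4]
width: 0.0498
grip_force: 20.0
```

Emit:
move_arm([
  {"dx": 0.2,"dy": 0,"dz": -0.02,"spin": 0},
  {"dx": 0,"dy": 0,"dz": 0,"spin": 0},
  {"dx": 0,"dy": 0,"dz": 0,"spin": 0},
])

```text
time: 11.15
ee_pos: [0.6208, 0.077, 0.3782]
eef_rot: [0.671, 0.741, 0.0, 0.0]
ft_force: [0.6, -2.0, -1.2]
width: 0.0498
grip_force: 20.0
```

Emit:
move_arm([
  {"dx": 0.1,"dy": 0,"dz": -0.01,"spin": 0},
  {"dx": 0,"dy": 0,"dz": 0,"spin": 0},
  {"dx": 0,"dy": 0,"dz": 0,"spin": 0},
])

```text
time: 11.45
ee_pos: [0.6208, 0.0779, 0.3783]
eef_rot: [0.671, 0.741, 0.0, 0.0]
ft_force: [0.7, -2.0, -1.8]
width: 0.0499
grip_force: 20.0
```

Emit:
move_arm([
  {"dx": 0.1,"dy": 0,"dz": -0.01,"spin": 0},
  {"dx": 0,"dy": 0,"dz": 0,"spin": 0},
  {"dx": 0,"dy": 0,"dz": 0,"spin": 0},
])

```text
time: 11.75
ee_pos: [0.6207, 0.0789, 0.3783]
eef_rot: [0.671, 0.741, 0.0, 0.0]
ft_force: [0.6, -1.2, -0.9]
width: 0.0497
grip_force: 20.0
```

Emit:
move_arm([
  {"dx": 0.1,"dy": 0,"dz": -0.01,"spin": 0},
  {"dx": 0.1,"dy": 0,"dz": -0.01,"spin": 0},
  {"dx": 0,"dy": 0,"dz": 0,"spin": 0},
  {"dx": 0,"dy": 0,"dz": 0,"spin": 0},
])

```text
time: 12.15
ee_pos: [0.6204, 0.081, 0.3786]
eef_rot: [0.671, 0.741, 0.0, -0.0]
ft_force: [-0.3, -0.6, -0.8]
width: 0.0496
grip_force: 20.0
```

Emit:
move_arm([
  {"dx": 0.1,"dy": 0,"dz": -0.01,"spin": 0},
  {"dx": 0,"dy": 0,"dz": 0,"spin": 0},
  {"dx": 0,"dy": 0,"dz": 0,"spin": 0},
])

```text
time: 12.45
ee_pos: [0.6204, 0.0819, 0.3787]
eef_rot: [0.671, 0.741, 0.0, 0.0]
ft_force: [0.4, -1.2, -1.8]
width: 0.0494
grip_force: 20.0
```

Emit:
move_arm([
  {"dx": 0.1,"dy": 0,"dz": -0.01,"spin": 0},
  {"dx": 0,"dy": 0,"dz": 0,"spin": 0},
  {"dx": 0,"dy": 0,"dz": 0,"spin": 0},
])

```text
time: 12.75
ee_pos: [0.6203, 0.0829, 0.3788]
eef_rot: [0.671, 0.741, 0.0, 0.0]
ft_force: [1.0, -2.0, -1.1]
width: 0.0497
grip_force: 20.0
```

Emit:
move_arm([
  {"dx": 0.1,"dy": 0,"dz": -0.01,"spin": 0},
  {"dx": 0.1,"dy": 0,"dz": -0.01,"spin": 0},
  {"dx": 0,"dy": 0,"dz": 0,"spin": 0},
  {"dx": 0,"dy": 0,"dz": 0,"spin": 0},
])

```text
time: 13.15
ee_pos: [0.6201, 0.0846, 0.3789]
eef_rot: [0.671, 0.741, -0.0, 0.0]
ft_force: [0.9, -3.5, -1.7]
width: 0.0498
grip_force: 20.0
```

Emit:
move_arm([
  {"dx": 0.1,"dy": 0,"dz": -0.01,"spin": 0},
  {"dx": 0,"dy": 0,"dz": 0,"spin": 0},
  {"dx": 0,"dy": 0,"dz": 0,"spin": 0},
])

```text
time: 13.45
ee_pos: [0.62, 0.0852, 0.3789]
eef_rot: [0.672, 0.741, -0.0, 0.0]
ft_force: [-0.2, -5.9, -2.8]
width: 0.0494
grip_force: 20.0
```

Emit:
move_arm([
  {"dx": 0.1,"dy": 0,"dz": -0.01,"spin": 0},
  {"dx": 0,"dy": 0,"dz": 0,"spin": 0},
  {"dx": 0,"dy": 0,"dz": 0,"spin": 0},
])

```text
time: 13.75
ee_pos: [0.6199, 0.0859, 0.3788]
eef_rot: [0.672, 0.741, -0.001, 0.0]
ft_force: [0.8, -6.3, -2.3]
width: 0.0496
grip_force: 20.0
```

The fence was met at about y=0.084, with a rise to about 5 N. I'll ease the push, lower a little so the pan takes the weight, and let go.

Emit:
move_arm([
  {"dx": -0.1,"dy": 0,"dz": 0.1,"spin": 0},
  {"dx": 0,"dy": 0,"dz": 0.1,"spin": 0},
  {"dx": 0,"dy": 0,"dz": 0.1,"spin": 0},
  {"dx": 0,"dy": 0,"dz": 0,"spin": 0},
  {"dx": 0,"dy": 0,"dz": 0,"spin": 0},
])

```text
time: 14.25
ee_pos: [0.6199, 0.0859, 0.3761]
eef_rot: [0.671, 0.741, -0.0, -0.0]
ft_force: [-0.1, -4.0, -2.2]
width: 0.0499
grip_force: 20.0
```

Emit:
move_arm([
  {"dx": 0,"dy": 0,"dz": 0.15,"spin": 0},
  {"dx": 0,"dy": 0,"dz": 0.15,"spin": 0},
  {"dx": 0,"dy": 0,"dz": 0,"spin": 0},
  {"dx": 0,"dy": 0,"dz": 0,"spin": 0},
])

```text
time: 14.65
ee_pos: [0.62, 0.0861, 0.3732]
eef_rot: [0.671, 0.741, 0.0, -0.0]
ft_force: [-0.9, -1.8, -1.0]
width: 0.0496
grip_force: 20.0
```

Emit:
move_arm([
  {"dx": 0,"dy": 0,"dz": 0,"spin": 0},
  {"dx": 0,"dy": 0,"dz": 0,"spin": 0},
  {"dx": 0,"dy": 0,"dz": 0,"spin": 0},
  {"dx": 0,"dy": 0,"dz": 0,"spin": 0},
  {"dx": 0,"dy": 0,"dz": 0,"spin": 0},
  {"dx": 0,"dy": 0,"dz": 0,"spin": 0},
], claw=7.5)

```text
time: 15.25
ee_pos: [0.62, 0.0858, 0.3732]
eef_rot: [0.671, 0.741, 0.0, 0.0]
ft_force: [-0.1, -0.8, 0.5]
width: 0.0747
grip_force: 0.0
```

```bash
python3 -c "
from h import *
s=telemetry.read_state();print(s['ft_force'],s['ee_pos'],s['time'])
c=imaging.camera('side');a=c['img'][60:260,200:420,::-1]
cv2.imwrite('pics/pan2.png',cv2.resize(a,None,fx=2.7,fy=2.7,interpolation=2))"
```

```text
[-0.08158555 -0.81995028  0.47449162] [0.61997116 0.08583814 0.37317154] 15.25
```

View pics/pan2.png

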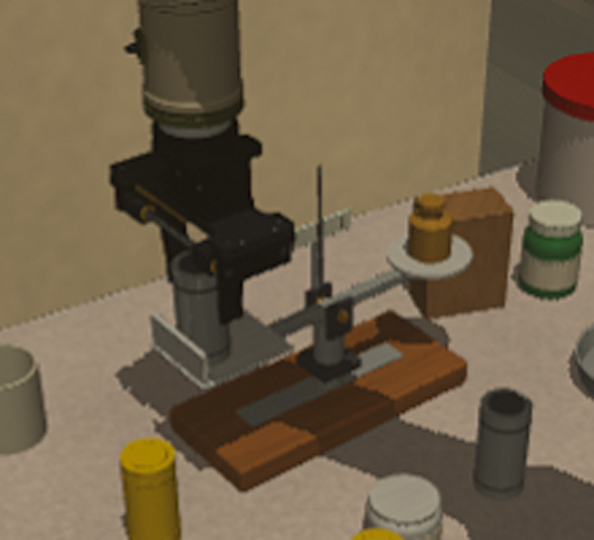

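The can stands at the fence with the fingers clear. Now I'll wait for the beam and compare the brass weight's and the needle's image positions with the start.

Emit:
move_arm([
  {"dx": 0,"dy": 0,"dz": 0,"spin": 0},
  {"dx": 0,"dy": 0,"dz": 0,"spin": 0},
  {"dx": 0,"dy": 0,"dz": 0,"spin": 0},
  {"dx": 0,"dy": 0,"dz": 0,"spin": 0},
  {"dx": 0,"dy": 0,"dz": 0,"spin": 0},
  {"dx": 0,"dy": 0,"dz": 0,"spin": 0},
  {"dx": 0,"dy": 0,"dz": 0,"spin": 0},
  {"dx": 0,"dy": 0,"dz": 0,"spin": 0},
  {"dx": 0,"dy": 0,"dz": 0,"spin": 0},
  {"dx": 0,"dy": 0,"dz": 0,"spin": 0},
  {"dx": 0,"dy": 0,"dz": 0,"spin": 0},
  {"dx": 0,"dy": 0,"dz": 0,"spin": 0},
])

```text
time: 16.5
ee_pos: [0.62, 0.0858, 0.3731]
eef_rot: [0.671, 0.741, -0.0, 0.0]
ft_force: [-0.7, -0.5, 0.2]
width: 0.0751
grip_force: 0.0
```

Emit:
move_arm([
  {"dx": 0,"dy": 0,"dz": 0,"spin": 0},
  {"dx": 0,"dy": 0,"dz": 0,"spin": 0},
  {"dx": 0,"dy": 0,"dz": 0,"spin": 0},
  {"dx": 0,"dy": 0,"dz": 0,"spin": 0},
  {"dx": 0,"dy": 0,"dz": 0,"spin": 0},
  {"dx": 0,"dy": 0,"dz": 0,"spin": 0},
  {"dx": 0,"dy": 0,"dz": 0,"spin": 0},
  {"dx": 0,"dy": 0,"dz": 0,"spin": 0},
  {"dx": 0,"dy": 0,"dz": 0,"spin": 0},
  {"dx": 0,"dy": 0,"dz": 0,"spin": 0},
  {"dx": 0,"dy": 0,"dz": 0,"spin": 0},
  {"dx": 0,"dy": 0,"dz": 0,"spin": 0},
])

```text
time: 17.7
ee_pos: [0.62, 0.0858, 0.3732]
eef_rot: [0.671, 0.741, -0.0, 0.0]
ft_force: [0.1, 0.4, 0.8]
width: 0.0751
grip_force: 0.0
```

```bash
python3 -c "
from h import *
s=telemetry.read_state();print(s['ft_force'],s['time'])
c=imaging.camera('side');cv2.imwrite('pics/side3.png',c['img'][:,:,::-1])
P=[cv2.imread(f) for f in('pics/side0.png','pics/lift.png','pics/side3.png')]
for im in P:
  h=cv2.cvtColor(im[125:175,335:380],cv2.COLOR_BGR2HSV);m=(h[...,1]>170)&(h[...,2]>100);y,x=np.nonzero(m);print('weight',x.mean()+335,y.mean()+125,len(x))
a=np.hstack([cv2.resize(p[90:260,240:390],(400,453),interpolation=2) for p in(P[0],P[2])]);cv2.imwrite('pics/cmp.png',a)"
```

```text
[0.1495826  0.41213326 0.77894652] 17.7
weight 360.78125 142.08333333333334 96
weight 360.71014492753625 143.84782608695653 138
weight 359.75892857142856 139.1875 112
```

View pics/cmp.png

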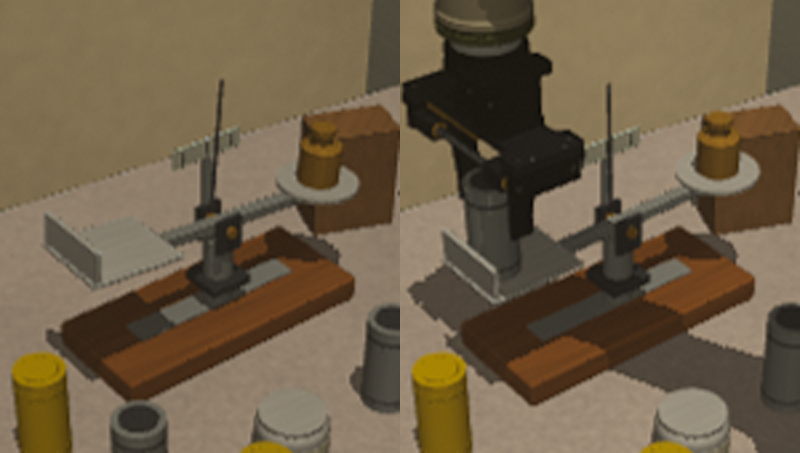

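The comparison shows the pan sunk: the needle tip moved from (221,80) to (209,85), the fence is lower (215→232) and the weight has risen. So this canister is the heavy one and goes in the crate. I'll regrip and lift.

Emit:
move_arm([
  {"dx": 0,"dy": 0,"dz": 0,"spin": 0},
  {"dx": 0,"dy": 0,"dz": 0,"spin": 0},
  {"dx": 0,"dy": 0,"dz": 0,"spin": 0},
  {"dx": 0,"dy": 0,"dz": 0,"spin": 0},
  {"dx": 0,"dy": 0,"dz": 0,"spin": 0},
  {"dx": 0,"dy": 0,"dz": 0,"spin": 0},
], claw=4.5, squeeze=20)

```text
time: 18.35
ee_pos: [0.6199, 0.0858, 0.3731]
eef_rot: [0.671, 0.741, -0.0, 0.0]
ft_force: [-1.1, -0.5, -0.2]
width: 0.0497
grip_force: 20.0
```

Emit:
move_arm([
  {"dx": -0.1,"dy": 0,"dz": -0.4,"spin": 0},
  {"dx": -0.2,"dy": 0,"dz": -0.6,"spin": 0},
  {"dx": -0.2,"dy": 0,"dz": -1,"spin": 0},
  {"dx": 0,"dy": 0,"dz": -2,"spin": 0},
  {"dx": 0,"dy": 0,"dz": -3,"spin": 0},
  {"dx": 0,"dy": 0,"dz": -2,"spin": 0},
  {"dx": 0,"dy": 0,"dz": 0,"spin": 0},
])

```text
time: 19.05
ee_pos: [0.6207, 0.0809, 0.4665]
eef_rot: [0.671, 0.741, 0.002, 0.002]
ft_force: [-0.5, 0.4, -4.7]
width: 0.0498
grip_force: 20.0
```

```bash
python3 -c "
from h import *
s=telemetry.read_state();print(s['ft_force'],s['ee_pos'],s['time'])
plan([(.4807,.3023)],-.22,4)"
```

```text
[-0.48209723  0.350479   -4.68198087] [0.62067454 0.08086137 0.46649269] 19.05
{"dx":3.3,"dy":-1.7,"spin":0.14},{"dx":3.1,"dy":-2.1,"spin":0.08},{"dx":2.9,"dy":-2.4,"spin":-0.00},{"dx":2.9,"dy":-2.4,"spin":-0.00},{"dx":2.9,"dy":-2.4,"spin":-0.00},{"dx":2.9,"dy":-2.4,"spin":-0.00},{"dx":2.9,"dy":-2.4,"spin":-0.00},
left 0.0
```

Emit:
move_arm([
  {"dx": 1.7,"dy": -0.8,"dz": 0,"spin": 0.14},
  {"dx": 3.2,"dy": -2.0,"dz": 0,"spin": 0.08},
  {"dx": 2.9,"dy": -2.4,"dz": 0,"spin": 0},
  {"dx": 2.9,"dy": -2.4,"dz": 0,"spin": 0},
  {"dx": 2.9,"dy": -2.4,"dz": 0,"spin": 0},
  {"dx": 2.9,"dy": -2.4,"dz": 0,"spin": 0},
  {"dx": 2.9,"dy": -2.4,"dz": 0,"spin": 0},
  {"dx": 1.5,"dy": -1.0,"dz": 0,"spin": 0},
  {"dx": 0,"dy": 0,"dz": 0,"spin": 0},
  {"dx": 0,"dy": 0,"dz": 0,"spin": 0},
])

```text
time: 20.05
ee_pos: [0.4826, 0.3038, 0.4622]
eef_rot: [0.749, 0.663, -0.001, 0.0]
ft_force: [0.1, -0.5, -4.1]
width: 0.049
grip_force: 20.0
```

```bash
python3 -c "
from h import *
s=telemetry.read_state();print(s['ft_force'],s['ee_pos'],s['time'])
go(.4807,.3023,1.45,.266)
c=imaging.camera('side');cv2.imwrite('pics/cr.png',cv2.resize(c['img'][120:340,120:340,::-1],None,fx=2.5,fy=2.5,interpolation=2))"
```

```text
[ 0.11864658 -0.50277473 -4.11399066] [0.4825502  0.30379256 0.46215302] 20.05
yaw0 1.450 spin -0.000 dx -0.17 dy -0.17 dz 19.62
```

View pics/cr.png

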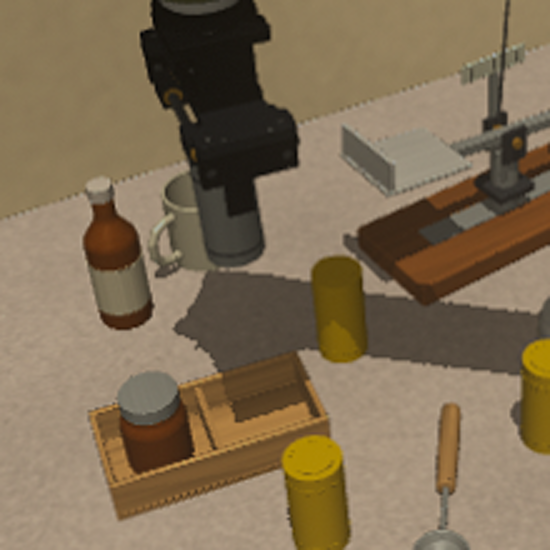

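The can hangs upright in the gripper, foot at crop (238,250), above the free compartment (260,400) and clear of the jar. I'll descend, finely near the end.

Emit:
move_arm([
  {"dx": -0.2,"dy": -0.2,"dz": 2,"spin": 0},
  {"dx": 0,"dy": 0,"dz": 4,"spin": 0},
  {"dx": 0,"dy": 0,"dz": 4,"spin": 0},
  {"dx": 0,"dy": 0,"dz": 4,"spin": 0},
  {"dx": 0,"dy": 0,"dz": 3,"spin": 0},
  {"dx": 0,"dy": 0,"dz": 1.5,"spin": 0},
  {"dx": 0,"dy": 0,"dz": 0.7,"spin": 0},
  {"dx": 0,"dy": 0,"dz": 0.3,"spin": 0},
  {"dx": 0,"dy": 0,"dz": 0,"spin": 0},
  {"dx": 0,"dy": 0,"dz": 0,"spin": 0},
])

```text
time: 21.1
ee_pos: [0.4806, 0.3028, 0.2694]
eef_rot: [0.749, 0.663, 0.001, 0.0]
ft_force: [-0.3, -0.3, -3.6]
width: 0.0496
grip_force: 20.0
```

Emit:
move_arm([
  {"dx": 0,"dy": 0,"dz": 0.3,"spin": 0},
  {"dx": 0,"dy": 0,"dz": 0.3,"spin": 0},
  {"dx": 0,"dy": 0,"dz": 0.2,"spin": 0},
  {"dx": 0,"dy": 0,"dz": 0,"spin": 0},
  {"dx": 0,"dy": 0,"dz": 0,"spin": 0},
])

```text
time: 21.6
ee_pos: [0.4802, 0.3025, 0.2601]
eef_rot: [0.749, 0.663, -0.0, -0.0]
ft_force: [-0.2, -0.3, -3.1]
width: 0.0495
grip_force: 20.0
```

Emit:
move_arm([
  {"dx": 0,"dy": 0,"dz": 0.1,"spin": 0},
  {"dx": 0,"dy": 0,"dz": 0.1,"spin": 0},
  {"dx": 0,"dy": 0,"dz": 0,"spin": 0},
  {"dx": 0,"dy": 0,"dz": 0,"spin": 0},
])

```text
time: 22.0
ee_pos: [0.4802, 0.3025, 0.2581]
eef_rot: [0.749, 0.663, -0.0, 0.0]
ft_force: [-0.2, 0.7, -4.7]
width: 0.0498
grip_force: 20.0
```

Emit:
move_arm([
  {"dx": 0,"dy": 0,"dz": 0.2,"spin": 0},
  {"dx": 0,"dy": 0,"dz": 0.2,"spin": 0},
  {"dx": 0,"dy": 0,"dz": 0.1,"spin": 0},
  {"dx": 0,"dy": 0,"dz": 0,"spin": 0},
  {"dx": 0,"dy": 0,"dz": 0,"spin": 0},
])

```text
time: 22.5
ee_pos: [0.4802, 0.3025, 0.2531]
eef_rot: [0.749, 0.663, -0.0, 0.0]
ft_force: [0.8, 0.2, -4.7]
width: 0.0499
grip_force: 20.0
```

Emit:
move_arm([
  {"dx": 0,"dy": 0,"dz": 0.1,"spin": 0},
  {"dx": 0,"dy": 0,"dz": 0.1,"spin": 0},
  {"dx": 0,"dy": 0,"dz": 0,"spin": 0},
  {"dx": 0,"dy": 0,"dz": 0,"spin": 0},
])

```text
time: 22.9
ee_pos: [0.4802, 0.3025, 0.2511]
eef_rot: [0.749, 0.663, -0.0, 0.0]
ft_force: [-0.0, -0.2, -4.2]
width: 0.0496
grip_force: 20.0
```

Emit:
move_arm([
  {"dx": 0,"dy": 0,"dz": 0.1,"spin": 0},
  {"dx": 0,"dy": 0,"dz": 0.1,"spin": 0},
  {"dx": 0,"dy": 0,"dz": 0,"spin": 0},
  {"dx": 0,"dy": 0,"dz": 0,"spin": 0},
])

```text
time: 23.3
ee_pos: [0.4802, 0.3025, 0.2491]
eef_rot: [0.749, 0.663, -0.0, 0.0]
ft_force: [0.6, 0.2, -2.5]
width: 0.0492
grip_force: 20.0
```

Emit:
move_arm([
  {"dx": 0,"dy": 0,"dz": 0.1,"spin": 0},
  {"dx": 0,"dy": 0,"dz": 0,"spin": 0},
  {"dx": 0,"dy": 0,"dz": 0,"spin": 0},
])

```text
time: 23.6
ee_pos: [0.4802, 0.3025, 0.2481]
eef_rot: [0.749, 0.663, -0.0, 0.0]
ft_force: [1.4, -0.7, -4.7]
width: 0.0497
grip_force: 20.0
```

Emit:
move_arm([
  {"dx": 0,"dy": 0,"dz": 0.1,"spin": 0},
  {"dx": 0,"dy": 0,"dz": 0,"spin": 0},
  {"dx": 0,"dy": 0,"dz": 0,"spin": 0},
])

```text
time: 23.9
ee_pos: [0.4803, 0.3026, 0.2474]
eef_rot: [0.749, 0.663, 0.0, 0.0]
ft_force: [0.4, -1.1, 0.9]
width: 0.0493
grip_force: 20.0
```

Emit:
move_arm([
  {"dx": 0,"dy": 0,"dz": 0,"spin": 0},
  {"dx": 0,"dy": 0,"dz": 0,"spin": 0},
  {"dx": 0,"dy": 0,"dz": 0,"spin": 0},
  {"dx": 0,"dy": 0,"dz": 0,"spin": 0},
  {"dx": 0,"dy": 0,"dz": -1,"spin": 0},
  {"dx": 0,"dy": 0,"dz": -3,"spin": 0},
  {"dx": 0,"dy": 0,"dz": -4,"spin": 0},
  {"dx": 0,"dy": 0,"dz": -4,"spin": 0},
  {"dx": 0,"dy": 0,"dz": -3,"spin": 0},
  {"dx": 0,"dy": 0,"dz": 0,"spin": 0},
], claw=8.7)

```text
time: 24.9
ee_pos: [0.4804, 0.3036, 0.4023]
eef_rot: [0.748, 0.663, 0.004, 0.001]
ft_force: [-0.3, 1.4, -0.5]
width: 0.0869
grip_force: 0.0
```

```bash
python3 -c "
from h import *
s=telemetry.read_state();print(s['ft_force'],s['ee_pos'],s['time'])
plan([(.4335,-.132)],0,4.5)"
```

```text
[-0.32870743  1.41055368 -0.50905925] [0.48039429 0.30357985 0.4023325 ] 24.9
{"dx":-4.4,"dy":0.1,"spin":-0.00},{"dx":-4.4,"dy":0.1,"spin":-0.00},{"dx":-4.4,"dy":0.1,"spin":-0.00},{"dx":-4.4,"dy":0.1,"spin":-0.00},{"dx":-4.4,"dy":0.1,"spin":-0.00},{"dx":-4.4,"dy":0.1,"spin":-0.00},{"dx":-4.4,"dy":0.1,"spin":-0.00},{"dx":-4.4,"dy":0.1,"spin":-0.00},{"dx":-4.4,"dy":0.1,"spin":-0.00},{"dx":-4.4,"dy":0.1,"spin":-0.00},
left 0.0
```

Emit:
move_arm([
  {"dx": -4.4,"dy": 0.1,"dz": 0,"spin": 0},
  {"dx": -4.4,"dy": 0.1,"dz": 0,"spin": 0},
  {"dx": -4.4,"dy": 0.1,"dz": 0,"spin": 0},
  {"dx": -4.4,"dy": 0.1,"dz": 0,"spin": 0},
  {"dx": -4.4,"dy": 0.1,"dz": 0,"spin": 0},
  {"dx": -4.4,"dy": 0.1,"dz": 0,"spin": 0},
  {"dx": -4.4,"dy": 0.1,"dz": 0,"spin": 0},
  {"dx": -4.4,"dy": 0.1,"dz": 0,"spin": 0},
  {"dx": -4.4,"dy": 0.1,"dz": 0,"spin": 0},
  {"dx": -4.2,"dy": 0.1,"dz": 0,"spin": 0},
  {"dx": 0,"dy": 0,"dz": 0,"spin": 0},
  {"dx": 0,"dy": 0,"dz": 0,"spin": 0},
])

```text
time: 26.1
ee_pos: [0.437, -0.1339, 0.397]
eef_rot: [0.749, 0.662, 0.0, -0.0]
ft_force: [-0.3, 0.3, 0.5]
width: 0.0869
grip_force: 0.0
```

```bash
python3 -c "
from h import *
s=telemetry.read_state();print(s['ft_force'],s['ee_pos'],s['time'])
go(.4335,-.132,1.45,.236)
c=imaging.camera('top');d=imaging.camera('side')
cv2.imwrite('pics/cr2.png',np.hstack([cv2.resize(c['img'][170:290,130:290,::-1],(400,300)),cv2.resize(d['img'][220:340,130:290,::-1],(400,300))]))"
```

```text
[-0.29902229  0.29380623  0.48087686] [ 0.43700911 -0.13392701  0.39700962] 26.1
yaw0 1.448 spin -0.002 dx 0.15 dy -0.37 dz 16.1
```

View pics/cr2.png

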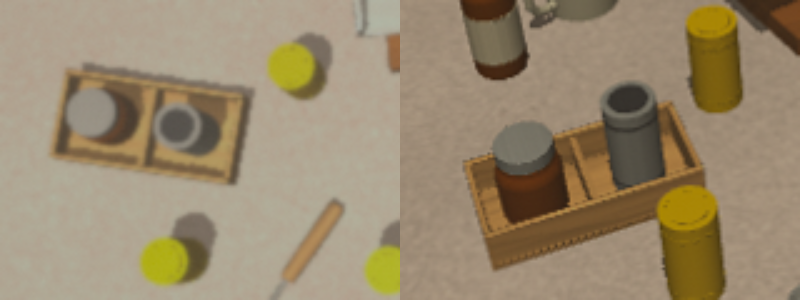

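The heavy can stands upright in the free compartment: top view (178,127), side view (633,140). On to the second canister.

Emit:
move_arm([
  {"dx": 0.2,"dy": -0.4,"dz": 2,"spin": 0},
  {"dx": 0,"dy": 0,"dz": 4,"spin": 0},
  {"dx": 0,"dy": 0,"dz": 4,"spin": 0},
  {"dx": 0,"dy": 0,"dz": 3.5,"spin": 0},
  {"dx": 0,"dy": 0,"dz": 2,"spin": 0},
  {"dx": 0,"dy": 0,"dz": 0.6,"spin": 0},
  {"dx": 0,"dy": 0,"dz": 0,"spin": 0},
  {"dx": 0,"dy": 0,"dz": 0,"spin": 0},
])

```text
time: 27.0
ee_pos: [0.4342, -0.1307, 0.2374]
eef_rot: [0.748, 0.663, 0.0, 0.001]
ft_force: [-0.3, -0.0, 0.0]
width: 0.0871
grip_force: 0.0
```

Emit:
move_arm([
  {"dx": 0,"dy": 0,"dz": 0,"spin": 0},
  {"dx": 0,"dy": 0,"dz": 0,"spin": 0},
  {"dx": 0,"dy": 0,"dz": 0,"spin": 0},
  {"dx": 0,"dy": 0,"dz": 0,"spin": 0},
  {"dx": 0,"dy": 0,"dz": 0,"spin": 0},
  {"dx": 0,"dy": 0,"dz": 0,"spin": 0},
  {"dx": 0,"dy": 0,"dz": 0,"spin": 0},
  {"dx": 0,"dy": 0,"dz": 0,"spin": 0},
], claw=4.5, squeeze=20)

```text
time: 27.8
ee_pos: [0.4335, -0.131, 0.2361]
eef_rot: [0.749, 0.663, -0.0, -0.0]
ft_force: [-0.3, -0.1, 0.4]
width: 0.0495
grip_force: 20.0
```

Emit:
move_arm([
  {"dx": 0,"dy": 0,"dz": -0.5,"spin": 0},
  {"dx": 0,"dy": 0,"dz": -2,"spin": 0},
  {"dx": 0,"dy": 0,"dz": -4,"spin": 0},
  {"dx": 0,"dy": 0,"dz": -3,"spin": 0},
  {"dx": 0,"dy": 0,"dz": -0.5,"spin": 0},
  {"dx": 0,"dy": 0,"dz": 0,"spin": 0},
  {"dx": 0,"dy": 0,"dz": 0,"spin": 0},
])

```text
time: 28.5
ee_pos: [0.433, -0.131, 0.3349]
eef_rot: [0.749, 0.663, -0.001, -0.001]
ft_force: [0.5, 0.7, -3.5]
width: 0.0498
grip_force: 20.0
```

```bash
python3 -c "
from h import *
s=telemetry.read_state();print(s['ft_force'],s['ee_pos'],s['time'])
plan([(.4905,-.3747)],0,4)"
```

```text
[ 0.45331221  0.74167896 -3.50543283] [ 0.43300723 -0.1309759   0.33485971] 28.5
{"dx":-3.4,"dy":1.2,"spin":-0.00},{"dx":-3.4,"dy":1.2,"spin":-0.00},{"dx":-3.4,"dy":1.2,"spin":-0.00},{"dx":-3.4,"dy":1.2,"spin":-0.00},{"dx":-3.4,"dy":1.2,"spin":-0.00},{"dx":-3.4,"dy":1.2,"spin":-0.00},{"dx":-3.4,"dy":1.2,"spin":-0.00},
left 0.0
```

Emit:
move_arm([
  {"dx": -2,"dy": 0.7,"dz": 0,"spin": 0},
  {"dx": -3.7,"dy": 1.4,"dz": 0,"spin": 0},
  {"dx": -3.7,"dy": 1.4,"dz": 0,"spin": 0},
  {"dx": -3.7,"dy": 1.3,"dz": 0,"spin": 0},
  {"dx": -3.7,"dy": 1.3,"dz": 0,"spin": 0},
  {"dx": -3.7,"dy": 1.3,"dz": 0,"spin": 0},
  {"dx": -2.3,"dy": 0.8,"dz": 0,"spin": 0},
  {"dx": -0.7,"dy": 0.3,"dz": 0,"spin": 0},
  {"dx": 0,"dy": 0,"dz": 0,"spin": 0},
  {"dx": 0,"dy": 0,"dz": 0,"spin": 0},
])

```text
time: 29.5
ee_pos: [0.4896, -0.3735, 0.3352]
eef_rot: [0.748, 0.663, 0.0, -0.001]
ft_force: [-0.7, -0.3, -2.7]
width: 0.0494
grip_force: 20.0
```

Emit:
move_arm([
  {"dx": 0,"dy": 0,"dz": 2,"spin": 0},
  {"dx": 0,"dy": 0,"dz": 3,"spin": 0},
  {"dx": 0,"dy": 0,"dz": 2,"spin": 0},
  {"dx": 0,"dy": 0,"dz": 0.7,"spin": 0},
  {"dx": 0,"dy": 0,"dz": 0.3,"spin": 0},
  {"dx": 0,"dy": 0,"dz": 0,"spin": 0},
  {"dx": 0,"dy": 0,"dz": 0,"spin": 0},
])

```text
time: 30.2
ee_pos: [0.49, -0.3746, 0.2575]
eef_rot: [0.748, 0.663, 0.0, 0.001]
ft_force: [0.8, -0.2, -2.5]
width: 0.0494
grip_force: 20.0
```

Emit:
move_arm([
  {"dx": 0,"dy": 0,"dz": 0.2,"spin": 0},
  {"dx": 0,"dy": 0,"dz": 0.2,"spin": 0},
  {"dx": 0,"dy": 0,"dz": 0,"spin": 0},
  {"dx": 0,"dy": 0,"dz": 0,"spin": 0},
])

```text
time: 30.6
ee_pos: [0.4895, -0.3746, 0.2522]
eef_rot: [0.749, 0.663, -0.0, 0.0]
ft_force: [0.5, -0.3, -2.0]
width: 0.0496
grip_force: 20.0
```

Emit:
move_arm([
  {"dx": 0,"dy": 0,"dz": 0.2,"spin": 0},
  {"dx": 0,"dy": 0,"dz": 0.2,"spin": 0},
  {"dx": 0,"dy": 0,"dz": 0.2,"spin": 0},
  {"dx": 0,"dy": 0,"dz": 0.1,"spin": 0},
  {"dx": 0,"dy": 0,"dz": 0,"spin": 0},
  {"dx": 0,"dy": 0,"dz": 0,"spin": 0},
])

```text
time: 31.2
ee_pos: [0.4895, -0.3746, 0.2452]
eef_rot: [0.749, 0.663, 0.0, 0.0]
ft_force: [0.5, -0.4, -3.1]
width: 0.0495
grip_force: 20.0
```

Emit:
move_arm([
  {"dx": 0,"dy": 0,"dz": 0.1,"spin": 0},
  {"dx": 0,"dy": 0,"dz": 0.1,"spin": 0},
  {"dx": 0,"dy": 0,"dz": 0,"spin": 0},
  {"dx": 0,"dy": 0,"dz": 0,"spin": 0},
])

```text
time: 31.6
ee_pos: [0.4895, -0.3746, 0.2431]
eef_rot: [0.749, 0.663, -0.0, 0.0]
ft_force: [-0.2, -0.2, -1.6]
width: 0.0496
grip_force: 20.0
```

Emit:
move_arm([
  {"dx": 0,"dy": 0,"dz": 0.1,"spin": 0},
  {"dx": 0,"dy": 0,"dz": 0,"spin": 0},
  {"dx": 0,"dy": 0,"dz": 0,"spin": 0},
])

```text
time: 31.9
ee_pos: [0.4896, -0.3746, 0.2423]
eef_rot: [0.749, 0.663, 0.0, 0.0]
ft_force: [0.4, 0.3, -2.0]
width: 0.0496
grip_force: 20.0
```

Emit:
move_arm([
  {"dx": 0,"dy": 0,"dz": 0.1,"spin": 0},
  {"dx": 0,"dy": 0,"dz": 0,"spin": 0},
  {"dx": 0,"dy": 0,"dz": 0,"spin": 0},
])

```text
time: 32.2
ee_pos: [0.4896, -0.3746, 0.2422]
eef_rot: [0.749, 0.663, -0.0, 0.0]
ft_force: [-3.7, 1.1, 7.2]
width: 0.0497
grip_force: 20.0
```

The can is in contact (force about 7 N). I'll release and withdraw.

Emit:
move_arm([
  {"dx": 0,"dy": 0,"dz": -0.05,"spin": 0},
  {"dx": 0,"dy": 0,"dz": 0,"spin": 0},
  {"dx": 0,"dy": 0,"dz": 0,"spin": 0},
])

```text
time: 32.5
ee_pos: [0.4896, -0.3747, 0.2422]
eef_rot: [0.749, 0.663, -0.0, 0.0]
ft_force: [-2.3, 1.1, 6.1]
width: 0.0495
grip_force: 20.0
```

Emit:
move_arm([
  {"dx": 0,"dy": 0,"dz": 0,"spin": 0},
  {"dx": 0,"dy": 0,"dz": 0,"spin": 0},
  {"dx": 0,"dy": 0,"dz": 0,"spin": 0},
  {"dx": 0,"dy": 0,"dz": 0,"spin": 0},
  {"dx": 0,"dy": 0,"dz": -1,"spin": 0},
  {"dx": 0,"dy": 0,"dz": -3,"spin": 0},
  {"dx": 0,"dy": 0,"dz": -4,"spin": 0},
  {"dx": 0,"dy": 0,"dz": -4,"spin": 0},
  {"dx": 0,"dy": 0,"dz": -4,"spin": 0},
  {"dx": 0,"dy": 0,"dz": -2,"spin": 0},
  {"dx": 0,"dy": 0,"dz": 0,"spin": 0},
  {"dx": 0,"dy": 0,"dz": 0,"spin": 0},
], claw=8)

```text
time: 33.7
ee_pos: [0.4895, -0.3744, 0.4221]
eef_rot: [0.749, 0.663, 0.0, 0.0]
ft_force: [-1.1, 0.7, -1.3]
width: 0.0797
grip_force: 0.0
```

Emit:
move_arm([
  {"dx": -3,"dy": -1,"dz": 0,"spin": 0},
  {"dx": -4,"dy": -2,"dz": 0,"spin": 0},
  {"dx": -4,"dy": -2,"dz": 0,"spin": 0},
  {"dx": -3,"dy": -2,"dz": 0,"spin": 0},
  {"dx": 0,"dy": 0,"dz": 0,"spin": 0},
  {"dx": 0,"dy": 0,"dz": 0,"spin": 0},
])

```text
time: 34.3
ee_pos: [0.4023, -0.5056, 0.4202]
eef_rot: [0.749, 0.662, 0.0, -0.001]
ft_force: [0.5, 0.1, 0.2]
width: 0.0802
grip_force: 0.0
```

```bash
python3 -c "
from h import *
s=telemetry.read_state();print(s['ft_force'],s['ee_pos'],s['time'])
cv2.imwrite('pics/end.png',imaging.camera('top')['img'][:,:,::-1])"
```

```text
[0.53286948 0.11496983 0.16868608] [ 0.4023243  -0.50560561  0.42016241] 34.3
```

View pics/end.png

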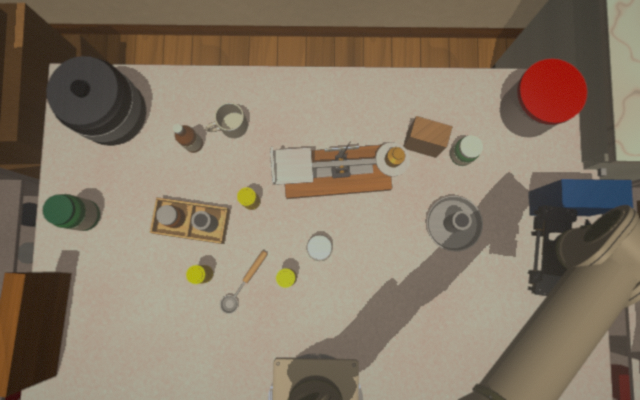

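The heavy can is in the crate at (203,219) and the light one in the dish at (459,218), both upright. Everything else is where it was, and the arm is clear.

```bash
python3 -c "
from bench import job
print(job.close_job())"
```

```text
the job is handed in; nothing more can be done
None
```

The job is handed in: the canister I weighed sank the pan, so it is the heavy one and stands in the crate's empty compartment, with the light one in the steel dish and the other goods not visibly moved.

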